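# Check a cake turntable with a ball dish

## Robot

A 6-joint arm with a two-finger parallel gripper is mounted at the origin on the work surface; the furniture and walls round the work are solid. World frame = base frame: x ahead of the robot, y to its left, z up, the work surface at z = 0. Lengths are in m, angles in rad, forces in N, time in s.
With the tool pointing down it reaches from about 0.3 to 1 m from the base axis. Payload 5.1 kg.
Tool frame: the origin (TCP) lies between the finger pads; the fingertips stand bot.tips_ahead ahead of it and the grasp point (between the pads) lies 6 mm ahead of it (bot.tips_ahead is the distance from the TCP to the fingertips, in m); z points along the fingers, y is the line along which they close (so a half turn about z gives the same grasp; the last joint's range is limited). The gripper opens to 95 mm and grips with 3 to 60 N. Pads are 20 mm wide; open, the fingers measure 119 mm over their backs; the gripper's body (75 mm by 180 mm) begins 59 mm behind the grasp point.
Start: joints at [1.166, 0.124, 1.65, -0, 1.367, -0.083], TCP at [0.206, 0.617, 0.206] pointing down, gripper open.
Joint ranges: [-2.61, 2.61], [-1.02, 2.33], [0.03, 2.71], [-1.35, 4.49], [0.32, 2.68], [-2.91, 2.91]. Speed limits (rad/s): [2.57, 2.57, 3.14, 3.14, 3.14, 3.14].

## Interface

Orientations are given as a unit quaternion [w, x, y, z].
In Python, from bench import bot, imaging, job gives the robot as it stands.
- The arm moves only by the shell command python3 -m crank 'ROWS' [FORCE]. ROWS is JSON, a list of rows, each an object of numbers: "dx", "dy", "dz": the shift along the world's x, y, z each as a share of 0.4 m, from -1 to 1; "rx", "ry", "rz": the turn, a rotation vector about the world's x, y, z each as a share of 45 degrees, from -1 to 1; "claw": the opening, from -1 (shut) to 1 (fully open). A call has exactly 10 rows; each row shifts and turns the commanded pose from where the row before left it; what a row does not reach is not made up. A row lasts 1/8 s, in which the tool goes at most 62.5 mm and 10.7 degrees, less where a joint would pass 70% of its speed; a pose out of reach is approached as far as the arm can. A call with a number of a shift or a turn outside -1 to 1 is refused whole. A call with a gripper value outside its range is refused whole. The fingers move at their own pace and stop on an object; FORCE is the grip in N (left out, the last holds). Time passes only in rows, so rows that do not move let the fingers close, or fill a call up. It gives the time, the measured TCP pose, the force, the opening and the grip force at its end, in the units of the state.
- bot.read_state(): the state, without advancing time (a new reading comes with each control period).
- imaging.read_camera(name): name is "scene" or "top" or "wrist"; returns (picture, depth): 420x560x3 uint8, red, green, blue; 420x560 float32, m along the optical axis (not along the pixel's ray), 0 where there is no reading.
- imaging.camera_params(name): a dict with "vertical_fov" (degrees; the focal length in pixels is half the picture's height over the tangent of half this angle, whatever the lens; pixels are square), "cx", "cy" (the principal point, pixels), "cam_to_world" (4x4, takes a point from camera to world coordinates). Camera axes: x right, y up, looking along -z (the intrinsics and any distortion apply to the point x, -y, -z); pixel columns grow to the right and rows downward; lengths in m; the calibration is good to about 2 mm. A picture is of the moment at which its call begins: read the wrist's pose just before it. camera_params takes no time and is no camera call; for the wrist camera it gives the pose at the moment of the call.
- job.close_job(): hands the job in; it is judged then, once.
The state is a dict: "time_s": time; "joint_positions": joint angles; "joint_velocities": joint speeds; "joint_torque": joint torques, N m; "position": TCP position; "tool_rot": TCP orientation; "force": force on the tool from outside, world axes, zero at the start; "ft_torque": the same for the moment, N m; "finger_gap": finger opening in m; "grasp_force": force on a finger pad.
Only numpy, scipy, OpenCV 4.12 (cv2) and the standard library are available. Lean on these libraries where they do the work, as an engineer would, in place of code of your own. Each camera call takes 0.05 s, during which the arm holds its last target. There are 200 camera calls.

## Task

The top plate of the cake turntable is off and its spindle is to be checked: lift the ball dish by the wooden grip of its hoop handle, with the loose steel ball in it, fit the square hole under the dish fully down over the turntable's square spindle, and then turn dish and spindle together through a quarter turn, either way, so that the spindle's pointer goes from the long front mark to one of the side marks. Keep the dish level and the ball in its middle all the while without touching the ball, and leave the garlic, egg timer and salt shaker where they are. Finish while still holding the handle in the gripper, with the dish fully down on the spindle and the quarter turn made.

Things in the scene. Friction and masses are not known exactly. Their poses are not given: they have to be found in the camera images.
- dish: White round ball dish, 152 mm across, rim 45 mm high, 0.30 kg, loose, on a square boss (56 x 56 x 24 mm). Origin: centre of the boss's underside; z up. In the boss a square hole, 22 x 22 mm, 24 mm deep, open downward with a 2 mm chamfer, sides parallel to the dish's x and y. A rigid hoop handle spans the dish along its own x (wires at x = +-73 mm).
- dish_grip (a point): Centre of the flat wooden grip at the top of the hoop, over the dish's centre, 122 mm above the dish's origin; axes as the dish. The grip is 60 mm along x, 14 mm wide along y, 18 mm tall: pinch it across y from above.
- dish_middle (a point): Where the ball's centre lies when the ball is in the middle, 42 mm above the dish's origin. The dish's inside slopes 7 degrees to the middle out to 45 mm radius, then 22 degrees, so the ball stays if the dish is kept level and moved smoothly.
- ball_center (a point): Centre of the loose steel ball (28 mm diameter, 60 g) that lies in the middle of the dish at the start.
- stand: Fixed base of the cake turntable: grey metal, 120 mm diameter, stepped in to 88 mm, 34 mm high. Origin: centre of its underside, z up. Four dark marks on its outer ledge: the long front mark at its own -x, short ones at +y, -y (the side marks) and +x.
- spindle_seat (a point): On the spindle's axis at the top of its round flange (52 mm diameter), 40 mm above the worktop: the dish's origin comes here when fully down. Axes turn with the spindle. From here the square shaft rises 20 mm: 20 x 20 mm, sides parallel to the point's x and y, the top 5 mm tapering to 14 mm. The pointer lies along its -x.
- spindle (a joint): Rotation of the spindle on the stand, rad, counterclockwise from above positive, 0 at the start (pointer over the long front mark), stops at +-2.4; a quarter turn is +1.57 or -1.57. It stays where it is left (about 0.04 N m of friction). The hole lets the dish turn up to 0.1 rad either way before the spindle follows.
- garlic: Loose garlic bulb, 56 mm, bystander near the back wall. Origin: centre of its underside.
- egg_timer: Loose egg timer with a domed top, 62 mm diameter, 59 mm high, bystander. Origin: centre of its underside.
- salt_shaker: Loose salt shaker, 44 mm diameter, 90 mm high, bystander. Origin: centre of its underside.
Things that resemble listed ones, but are neither listed nor needed, are in the scene too. Of the things shaped like the part that bears ball_center, the bare steel one is meant.

How it is judged:
On the way, in this order (a step that is already met when the one before it is completed fails the run):
1. the dish, with the ball in its middle, is fully down on the square spindle, the spindle not yet turned (within 0.4 rad) (horizontal distance between dish and spindle_seat below 0.005 m and z of dish in the frame of spindle_seat below 0.004 m and distance between ball_center and dish_middle below 0.025 m and value of joint spindle between -0.4 and 0.4 rad), for 0.2 s.
2. the spindle has made a quarter turn either way (within 0.2 rad), the dish still on it and held (z of dish in the frame of spindle_seat below 0.005 m and contact force between the fingers and dish above 1 N and (value of joint spindle between 1.37 and 1.77 rad or value of joint spindle between -1.77 and -1.37 rad)), for 0.2 s.
At the end, for the whole second after the job is handed in: Gripper holding the dish (over 1 N); dish square on the spindle, within 5 mm of its seat in height and sideways, still, level within 0.07 rad; spindle at a quarter turn either way within 0.2 rad; ball within 12 mm of the dish's middle (all of step 2 and horizontal distance between dish and spindle_seat below 0.005 m and (angle between the x axis of dish and the x axis of spindle_seat, either way round below 0.15 rad or angle between the x axis of dish and the y axis of spindle_seat, either way round below 0.15 rad) and angle between dish's own z axis and vertical below 0.07 rad and distance between ball_center and dish_middle below 0.012 m and linear speed of dish below 0.02 m/s); the arm keeps its last pose, push and grip.
It fails at once if the ball runs more than 25 mm from the middle of the dish (distance between ball_center and dish_middle above 0.025 m).
It fails at once if the dish tilts more than 0.17 rad (10 degrees) (angle between dish's own z axis and vertical above 0.17 rad).
It fails at once if the robot touches the ball (contact force between the arm and ball above 0.5 N).
It fails at once if a bystander is moved more than 25 mm (distance of any of garlic, egg_timer, salt_shaker from where it was at the start of the episode above 0.025 m).
It also fails if it takes over 54 s, if anything falls off the work surface, if the arm or the gripper's body presses on something with over 40 N, if the wrist force passes 120 N, or if a joint passes its speed limit or range.

## Working session

There is one attempt and no reset: what is moved stays moved. The work goes in short steps, Python scripts to look and compute and a shell command to move; the robot and the scene stay as the last step left them, time stands still between calls to the robot, and variables do not carry over. Pictures are saved under pics/ and viewed, at most 10 in all, crops included, and the job is handed in when it is done.

```bash
ls; mkdir -p pics; cat > h.py <<'E'
import numpy as np, cv2
from bench import bot, imaging, job
def grab(n):
    p=imaging.camera_params(n); im,d=imaging.read_camera(n); return im,d,p
def K(p): 
    return 210/np.tan(np.radians(p["vertical_fov"])/2)
def pts(d,p):
    f=K(p); v,u=np.mgrid[0:420,0:560]
    c=np.stack([(u-p["cx"])/f*d,-(v-p["cy"])/f*d,-d,np.ones_like(d)],-1)
    return (c@np.array(p["cam_to_world"]).T)[...,:3]
def ray(p,u,v,z):
    M=np.array(p["cam_to_world"]); f=K(p); r=M[:3,:3]@np.array([(u-p["cx"])/f,-(v-p["cy"])/f,-1])
    o=M[:3,3]; return o+r*(z-o[2])/r[2]
E
python3 - <<'E'
from h import *
for n in ["scene","top"]:
    im,d,p=grab(n); np.savez(f"{n}.npz",im=im,d=d); print(n,p)
    cv2.imwrite(f"pics/{n}.png",im[...,::-1])
print(bot.tips_ahead,bot.read_state())
E
```

```text
pics
scene {'vertical_fov': 47.946387590037105, 'cx': 269.1353576670194, 'cy': 214.6549787431349, 'cam_to_world': array([[-0.61206471,  0.38398453, -0.69132675, -0.10371232],
       [-0.7907356 , -0.28536414,  0.54157596,  0.454589  ],
       [ 0.01067693,  0.8781362 ,  0.47829156,  0.52801893],
       [ 0.        ,  0.        ,  0.        ,  1.        ]])}
top {'vertical_fov': 42.0345190991426, 'cx': 278.46406048451007, 'cy': 214.93996082310994, 'cam_to_world': array([[-0.13841214,  0.94238215, -0.30456192,  0.12070511],
       [-0.9903626 , -0.13322444,  0.03785725,  0.01192138],
       [-0.00489909,  0.30686664,  0.95173991,  1.167145  ],
       [ 0.        ,  0.        ,  0.        ,  1.        ]])}
0.025 {'time_s': 0.1, 'joint_positions': array([ 1.16636804e+00,  1.24453381e-01,  1.65151847e+00, -7.37639229e-06,
        1.36750845e+00, -8.26176904e-02]), 'joint_velocities': array([-0.00035505, -0.00154766, -0.00112198,  0.00080029,  0.00056192,
       -0.00041269]), 'joint_torque': array([ 5.51615231e-04, -4.18888128e+01, -3.61092889e+01,  7.77175999e-02,
        4.62832104e-02, -9.28565350e-05]), 'position': array([0.20539185, 0.6160721 , 0.20531247]), 'tool_rot': array([-2.24073079e-04,  1.60211068e-01,  9.87082328e-01, -9.16847815e-04]), 'force': array([-0.24727657, -0.75524614,  0.16436518]), 'ft_torque': array([0.00081081, 0.04244462, 0.00235847]), 'grasp_force': 0.0, 'finger_gap': 0.09533844350566036}
```

View pics/scene.png

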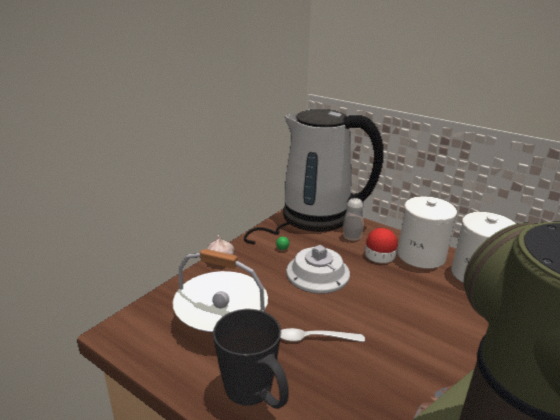

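View pics/top.png

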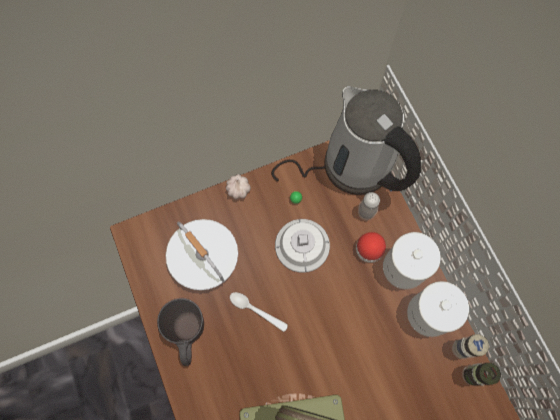

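Two balls are visible: a grey steel one in the dish (scene 220,299) and a green one on the worktop (scene 282,243; top 296,198). The bare steel one in the dish is meant. The dish is at top (202,253), with its orange grip at (197,245), and the turntable is at top (303,245). Next I'll measure both and enlarge a crop to confirm.

```bash
python3 - <<'E'
from h import *
for n in ["scene","top"]:
    z=np.load(n+".npz"); im,d=z["im"],z["d"]; p=imaging.camera_params(n); P=pts(d,p)
    hsv=cv2.cvtColor(im,cv2.COLOR_RGB2HSV)
    box={"scene":(195,245,245,270),"top":(180,225,215,262)}[n]
    m=np.zeros((420,560),bool); x0,y0,x1,y1=box
    m[y0:y1,x0:x1]=True
    m&=(P[...,2]>.10)&(P[...,2]<.2)&(d>0)&(hsv[...,1]>120)
    q=P[m]; print(n,"grip n",len(q),"mean",q.mean(0),"z pct",np.percentile(q[:,2],[2,50,98]))
    t=q[q[:,2]>np.percentile(q[:,2],98)-.005]
    r=cv2.minAreaRect((t[:,:2]*1000).astype(np.float32)); print("top rect mm",r)
    (u,v),_,_=cv2.minAreaRect(np.argwhere(m)[:,::-1].astype(np.float32)); print("px",u,v)
    # stand
    box={"scene":(280,235,355,292),"top":(270,215,335,275)}[n]; x0,y0,x1,y1=box
    q=P[y0:y1,x0:x1]; im2=im[y0:y1,x0:x1]
    for lo,hi in [(.006,.025),(.028,.036),(.037,.044),(.05,.07)]:
        mm=(q[...,2]>lo)&(q[...,2]<hi)&(d[y0:y1,x0:x1]>0); a=q[mm]
        if len(a)>4: 
            c,rr=cv2.minEnclosingCircle((a[:,:2]*1000).astype(np.float32)); print(lo,len(a),a.mean(0),np.array(c),rr, cv2.minAreaRect((a[:,:2]*1000).astype(np.float32)))
    # dish rim
    x0,y0,x1,y1={"scene":(165,265,275,340),"top":(160,215,245,295)}[n]
    q=P[y0:y1,x0:x1].reshape(-1,3); q=q[(q[:,2]>.02)&(q[:,2]<.06)]
    print("dish",cv2.minEnclosingCircle((q[:,:2]*1000).astype(np.float32)))
im=np.load("top.npz")["im"]; s=np.load("scene.npz")["im"]
a=cv2.resize(im[205:285,265:340],(400,427),interpolation=2); b=cv2.resize(s[230:310,165:240],(400,427),interpolation=2)
cv2.imwrite("pics/crop1.png",np.hstack([a,b])[...,::-1])
E
```

```text
scene grip n 443 mean [0.4155568  0.14502637 0.12475287] z pct [0.11406344 0.12632004 0.13128902]
top rect mm ((417.5783386230469, 143.73768615722656), (58.25567626953125, 14.130398750305176), 33.58314895629883)
px 218.32940673828125 258.01763916015625
0.006 1027 [ 0.40702894 -0.05624824  0.01396677] [ 439.09912109 -113.56529999] 106.14918518066406 ((433.530517578125, -108.15769958496094), (163.57534790039062, 183.4136199951172), 60.75026321411133)
0.028 689 [ 0.40879953 -0.06351032  0.03296999] [448.52563477 -71.79548645] 76.38250732421875 ((441.67291259765625, -83.30610656738281), (88.95282745361328, 142.59091186523438), 65.93390655517578)
0.037 258 [ 0.41171739 -0.06825375  0.03965999] [409.21679688 -73.80171967] 34.42829895019531 ((412.2059020996094, -71.51539611816406), (54.9591178894043, 50.74671936035156), 44.148231506347656)
0.05 110 [ 0.41577593 -0.07092869  0.05645077] [417.84625244 -73.26570892] 13.88033390045166 ((417.56158447265625, -73.3485107421875), (20.366727828979492, 19.87904930114746), 0.4014858305454254)
dish ((436.6578063964844, 149.8287353515625), 144.842208862
[... 399 characters left out ...]
24951172, 127.4747314453125), 73.15064239501953)
0.028 780 [ 0.41538476 -0.07532031  0.03307458] [415.02670288 -75.23672485] 46.77790832519531 ((416.4245910644531, -75.48902893066406), (89.3415298461914, 89.71511840820312), 62.90764617919922)
0.037 367 [ 0.41493984 -0.0757773   0.03975825] [416.27127075 -76.55078888] 42.72666549682617 ((413.85089111328125, -76.16275024414062), (79.72482299804688, 79.78570556640625), 14.156563758850098)
0.05 93 [ 0.41657569 -0.07579867  0.05799614] [417.04278564 -76.29037476] 13.62473201751709 ((417.6745910644531, -76.07245635986328), (19.767911911010742, 20.491666793823242), 88.28382873535156)
dish ((419.17816162109375, 139.48899841308594), 76.8481216430664)
```

View pics/crop1.png

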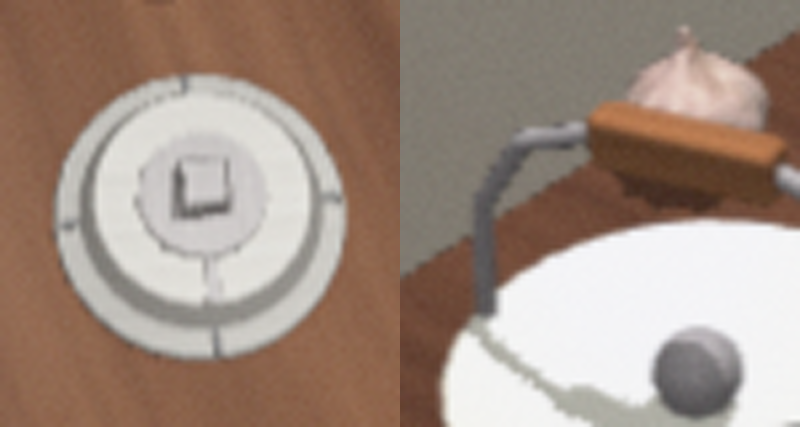

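The left crop shows the spindle square to the stand, with its pointer at the front mark, close to world -x. The right crop shows the bare steel ball in the dish, under the orange grip. The grip is about (0.417, 0.142, top 0.131) with yaw about 32.5°, and the spindle about (0.417, -0.075). I'll hover over the grip first.

```bash
python3 -m crank '[{"dx":0.053,"dy":-0.118,"dz":0.015,"rz":0.113,"claw":1},{"dx":0.053,"dy":-0.118,"dz":0.015,"rz":0.113,"claw":1},{"dx":0.053,"dy":-0.118,"dz":0.015,"rz":0.113,"claw":1},{"dx":0.053,"dy":-0.118,"dz":0.015,"rz":0.113,"claw":1},{"dx":0.053,"dy":-0.118,"dz":0.015,"rz":0.113,"claw":1},{"dx":0.053,"dy":-0.118,"dz":0.015,"rz":0.113,"claw":1},{"dx":0.053,"dy":-0.118,"dz":0.015,"rz":0.113,"claw":1},{"dx":0.053,"dy":-0.118,"dz":0.015,"rz":0.113,"claw":1},{"dx":0.053,"dy":-0.118,"dz":0.015,"rz":0.113,"claw":1},{"dx":0.053,"dy":-0.118,"dz":0.015,"rz":0.113,"claw":1}]' 30
cat >> h.py <<'E'
def yaw():
    w,x,y,z=bot.read_state()["tool_rot"]; return np.degrees(np.arctan2(1-2*(x*x+z*z),2*(x*y-w*z)))
def wrist(tag):
    s=bot.read_state(); im,d,p=grab("wrist"); cv2.imwrite(f"pics/{tag}.png",im[...,::-1]); np.savez(tag+".npz",im=im,d=d,M=p["cam_to_world"])
    P=pts(d,p); hsv=cv2.cvtColor(im,cv2.COLOR_RGB2HSV); return im,d,P,hsv,s,p
E
python3 - <<'E'
from h import *
im,d,P,hsv,s,p=wrist("w1"); print(s["position"],yaw(),s["force"],p["cx"],p["cy"],K(p)); print(p["cam_to_world"])
m=(P[...,2]>.11)&(P[...,2]<.15)&(hsv[...,1]>120)&(d>0)
n,l,st,c=cv2.connectedComponentsWithStats(m.astype(np.uint8)); k=1+st[1:,4].argmax(); q=P[l==k]
print(len(q),q.mean(0),np.percentile(q[:,2],[2,50,98]),cv2.minAreaRect((q[:,:2]*1000).astype(np.float32)),c[k])
# obstacles
z=np.load("top.npz"); T=pts(z["d"],imaging.camera_params("top")); ok=z["d"]>0
for nm,(x0,y0,x1,y1) in dict(kettle=(320,85,425,195),salt=(355,190,380,222),timer=(355,230,386,265),mug=(155,298,208,365),tea=(383,235,440,290),garlic=(222,170,255,205)).items():
    q=T[y0:y1,x0:x1][ok[y0:y1,x0:x1]]; q=q[q[:,2]>.03]; print(nm,q.min(0).round(3),q.max(0).round(3))
E
```

```text
[0.20539185 0.6160721  0.20531247] 71.56413353321155 [-0.24727657 -0.75524614  0.16436518] 281.3219138483021 212.88161681780653 369.1813326029208
[[ 0.31674033 -0.91735348 -0.24111856  0.13713176]
 [ 0.94851115  0.3059415   0.08201458  0.63948124]
 [-0.00146819 -0.25468097  0.96702402  0.38453808]
 [ 0.          0.          0.          1.        ]]validation failed for argument at $[0]...
Traceback (most recent call last):
ValueError: attempt to get argmax of an empty sequence
```

```bash
python3 -m crank '[{"dx":0.053,"dy":-0.118,"dz":0.015,"rx":0,"ry":0,"rz":0.113,"claw":1},{"dx":0.053,"dy":-0.118,"dz":0.015,"rx":0,"ry":0,"rz":0.113,"claw":1},{"dx":0.053,"dy":-0.118,"dz":0.015,"rx":0,"ry":0,"rz":0.113,"claw":1},{"dx":0.053,"dy":-0.118,"dz":0.015,"rx":0,"ry":0,"rz":0.113,"claw":1},{"dx":0.053,"dy":-0.118,"dz":0.015,"rx":0,"ry":0,"rz":0.113,"claw":1},{"dx":0.053,"dy":-0.118,"dz":0.015,"rx":0,"ry":0,"rz":0.113,"claw":1},{"dx":0.053,"dy":-0.118,"dz":0.015,"rx":0,"ry":0,"rz":0.113,"claw":1},{"dx":0.053,"dy":-0.118,"dz":0.015,"rx":0,"ry":0,"rz":0.113,"claw":1},{"dx":0.053,"dy":-0.118,"dz":0.015,"rx":0,"ry":0,"rz":0.113,"claw":1},{"dx":0.053,"dy":-0.118,"dz":0.015,"rx":0,"ry":0,"rz":0.113,"claw":1}]' 30
cat > look.py <<'E'
import sys
from h import *
im,d,P,hsv,s,p=wrist(sys.argv[1]); print(s["position"],yaw(),s["force"])
m=(P[...,2]>.11)&(P[...,2]<.15)&(hsv[...,1]>120)&(d>0)
n,l,st,c=cv2.connectedComponentsWithStats(m.astype(np.uint8)); k=1+st[1:,4].argmax(); q=P[l==k]
print(len(q),q.mean(0),np.percentile(q[:,2],[2,50,98]),cv2.minAreaRect((q[:,:2]*1000).astype(np.float32)),c[k])
E
python3 look.py w1
python3 - <<'E'
from h import *
z=np.load("top.npz"); T=pts(z["d"],imaging.camera_params("top")); ok=z["d"]>0
for nm,(x0,y0,x1,y1) in dict(kettle=(320,85,425,195),salt=(355,190,380,222),timer=(355,230,386,265),mug=(155,298,208,365),tea=(383,235,440,290),garlic=(222,170,255,205)).items():
    q=T[y0:y1,x0:x1][ok[y0:y1,x0:x1]]; q=q[q[:,2]>.03]; print(nm,q.min(0).round(3),q.max(0).round(3))
E
```

```text
time_s: 1.4
position: [0.4178, 0.143, 0.2665]
tool_rot: [0.0, -0.281, 0.96, 0.0]
force: [0.6, 0.2, -0.4]
finger_gap: 0.0952
grasp_force: 0.0
[0.41784197 0.1429876  0.2665249 ] 122.4171916906928 [ 0.64375154  0.20866751 -0.37355077]
kettle [ 0.458 -0.329  0.03 ] [ 0.693 -0.138  0.343]
salt [ 0.453 -0.248  0.03 ] [ 0.492 -0.208  0.094]
timer [ 0.344 -0.248  0.03 ] [ 0.417 -0.189  0.064]
mug [0.196 0.144 0.03 ] [0.321 0.231 0.111]
tea [ 0.265 -0.358  0.031] [ 0.398 -0.24   0.133]
garlic [0.541 0.023 0.03 ] [0.604 0.079 0.058]Traceback (most recent call last):
  File "look.py", line 5, in <module>
    n,l,st,c=cv2.connectedComponentsWithStats(m.astype(np.uint8)); k=1+st[1:,4].argmax(); q=P[l==k]
                                                                       ~~~~~~~~~~~~~~~^^
ValueError: attempt to get argmax of an empty sequence
```

View pics/w1.png

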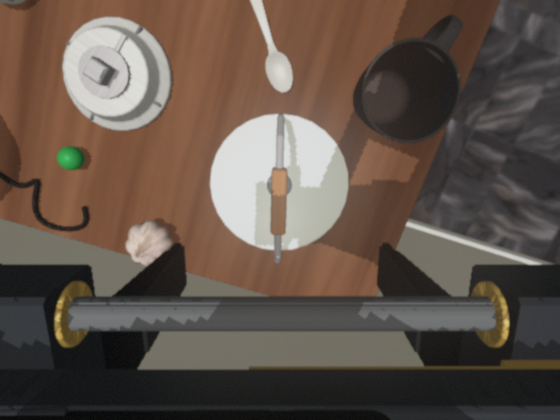

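```bash
python3 - <<'E'
from h import *
z=np.load("top.npz"); T=pts(z["d"],imaging.camera_params("top"))[z["d"]>0]
q=T[(T[:,2]>.1)&(T[:,1]<.0)&(T[:,0]>.25)]; r=np.hypot(q[:,0]-.417,q[:,1]+.075)
for lo,hi in [(.1,.15),(.15,.2),(.2,.27),(.27,.36)]:
    k=(q[:,2]>lo)&(q[:,2]<hi); i=np.where(k)[0][r[k].argmin()]; print(lo,r[i],q[i])
z=np.load("w1.npz"); 
P=pts(z["d"],imaging.camera_params("wrist"))
print([ (uv,P[uv[1],uv[0]].round(3),z["im"][uv[1],uv[0]]) for uv in [(280,210),(280,260),(280,300),(280,340)]])
E
```

```text
0.1 0.1626452554007174 [ 0.53969858 -0.18176394  0.10910619]
0.15 0.16688309789684558 [ 0.54352806 -0.18381461  0.15149705]
0.2 0.17310277200212945 [ 0.5461687  -0.19023895  0.20088455]
0.27 0.21129278808661278 [ 0.62020514 -0.01710084  0.31209458]
[((280, 210), array([0.428, 0.142, 0.132]), array([142, 111,  88], dtype=uint8)), ((280, 260), array([0.482, 0.176, 0.092]), array([115, 100,  92], dtype=uint8)), ((280, 300), array([0.394, 0.123, 0.368]), array([62, 58, 57], dtype=uint8)), ((280, 340), array([0.562, 0.226, 0.09 ]), array([116, 113, 100], dtype=uint8))]
```

The wrist view shows the grip at (279,200), vertical in the picture and so across the fingers. The ball is under it at (279,185), the spindle is at (100,70), and the garlic at (150,242). The kettle is at least 0.16 m from the spindle axis. I'll measure the grip with a looser colour mask, and the spindle in the same view.

```bash
sed -i 's/hsv\[...,1\]>120)/hsv[...,1]>75)\&(np.hypot(P[...,0]-.417,P[...,1]-.142)<.06)/' look.py; cat >> look.py <<'E'
t=q[q[:,2]>.124]; print("top",t.mean(0),cv2.minAreaRect((t[:,:2]*1000).astype(np.float32)))
near=np.hypot(P[...,0]-.417,P[...,1]+.075)<.075
a=P[near&(d>0)&(P[...,2]>.052)&(P[...,2]<.07)]
if len(a)>5: print("shaft",len(a),a.mean(0),cv2.minAreaRect((a[:,:2]*1000).astype(np.float32)))
a=P[near&(d>0)&(P[...,2]>.028)&(P[...,2]<.037)]
if len(a)>5: print("step",cv2.minEnclosingCircle((a[:,:2]*1000).astype(np.float32)))
E
python3 look.py w2
```

```text
[0.42014422 0.1384024  0.26740485] 122.08659890951938 [ 1.55438673 -2.64068848  0.64227368]
888 [0.41947189 0.14177679 0.13170846] [0.130132   0.13174647 0.13322661] ((420.11798095703125, 142.2543182373047), (58.54049301147461, 12.259387969970703), 32.26478958129883) [284.91328829 201.39301802]
top [0.41947189 0.14177679 0.13170846] ((420.11798095703125, 142.2543182373047), (58.54049301147461, 12.259387969970703), 32.26478958129883)
shaft 468 [ 0.41827952 -0.07124714  0.05903138] ((418.9093933105469, -73.10967254638672), (20.596630096435547, 20.143569946289062), 87.75951385498047)
step ((418.9075012207031, -72.79752349853516), 45.90446090698242)
```

```bash
python3 look.py w3; python3 look.py w4
```

```text
[0.41908766 0.141097   0.26702528] 122.12343992978919 [0.69157959 0.40673591 0.91988152]
884 [0.41930941 0.14160627 0.13171722] [0.12990225 0.13174862 0.133225  ] ((420.388427734375, 141.99696350097656), (58.15412521362305, 12.899465560913086), 30.229751586914062) [281.07126697 200.5520362 ]
top [0.41930941 0.14160627 0.13171722] ((420.388427734375, 141.99696350097656), (58.15412521362305, 12.899465560913086), 30.229751586914062)
shaft 471 [ 0.41837329 -0.07121571  0.05912916] ((419.1329650878906, -72.72544860839844), (20.378684997558594, 20.156450271606445), 87.46959686279297)
step ((419.04681396484375, -72.73565673828125), 46.00299072265625)
[0.41820187 0.14291781 0.26658463] 122.23750063754235 [-0.54880698  0.90059305 -0.04448321]
913 [0.41909145 0.14159459 0.13175493] [0.1301854  0.13174927 0.13329886] ((419.9895324707031, 142.44810485839844), (57.829524993896484, 12.20566177368164), 31.701204299926758) [278.65717415 200.27272727]
top [0.41909145 0.14159459 0.13175493] ((419.9895324707031, 142.44810485839844), (57.829524993896484, 12.20566177368164), 31.701204299926758)
shaft 468 [ 0.41824893 -0.07123373  0.059196  ] ((419.0538330078125, -72.74056243896484), (20.02174949645996, 20.211484909057617), 87.48942565917969)
step ((418.6811828613281, -72.64506530761719), 46.10673141479492)
```

```bash
python3 -m crank '[{"dx":0.0025,"dy":-0.0025,"dz":-0.03,"rx":0,"ry":0,"rz":-0.01,"claw":1},{"dx":0,"dy":0,"dz":-0.05,"rx":0,"ry":0,"rz":0,"claw":1},{"dx":0,"dy":0,"dz":-0.05,"rx":0,"ry":0,"rz":0,"claw":1},{"dx":0,"dy":0,"dz":-0.05,"rx":0,"ry":0,"rz":0,"claw":1},{"dx":0,"dy":0,"dz":-0.05,"rx":0,"ry":0,"rz":0,"claw":1},{"dx":0,"dy":0,"dz":-0.05,"rx":0,"ry":0,"rz":0,"claw":1},{"dx":0,"dy":0,"dz":-0.036,"rx":0,"ry":0,"rz":0,"claw":1},{"dx":0,"dy":0,"dz":-0.02,"rx":0,"ry":0,"rz":0,"claw":1},{"dx":0,"dy":0,"dz":-0.01,"rx":0,"ry":0,"rz":0,"claw":1},{"dx":0,"dy":0,"dz":0,"rx":0,"ry":0,"rz":0,"claw":1}]'
python3 - <<'E'
from h import *
im,d,p=grab("wrist"); print(bot.read_state()["position"],yaw())
im2,d2,p2=grab("scene"); cv2.imwrite("pics/pre.png",np.hstack([im[100:420,80:480],im2[190:350,120:320].repeat(2,0).repeat(2,1)])[...,::-1])
E
```

```text
time_s: 2.85
position: [0.4188, 0.1437, 0.1282]
tool_rot: [0.0, -0.275, 0.961, -0.0]
force: [0.0, 0.1, -0.3]
finger_gap: 0.0951
grasp_force: 0.0
[0.41898007 0.14370463 0.12858317] 121.96273303645395
```

View pics/pre.png

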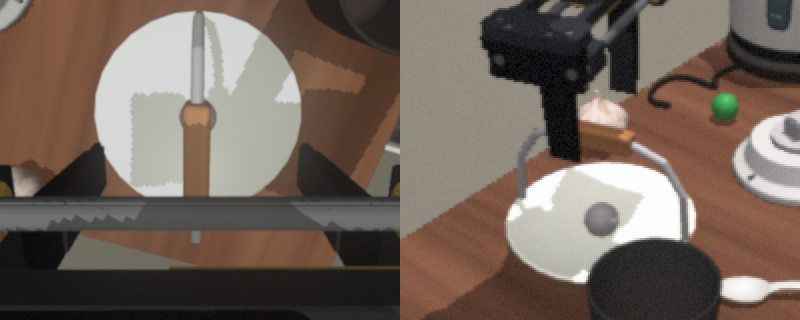

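The fingers straddle the grip (left crop, 197,150) and the ball lies in the middle (right crop, 602,220), well below them. I'll close gently.

```bash
python3 -m crank '[{"dx":0,"dy":-0.004,"dz":0,"rx":0,"ry":0,"rz":0,"claw":0.4},{"dx":0,"dy":0,"dz":0,"rx":0,"ry":0,"rz":0,"claw":0},{"dx":0,"dy":0,"dz":0,"rx":0,"ry":0,"rz":0,"claw":-0.3},{"dx":0,"dy":0,"dz":0,"rx":0,"ry":0,"rz":0,"claw":-0.5},{"dx":0,"dy":0,"dz":0,"rx":0,"ry":0,"rz":0,"claw":-0.6},{"dx":0,"dy":0,"dz":0,"rx":0,"ry":0,"rz":0,"claw":-0.65},{"dx":0,"dy":0,"dz":0,"rx":0,"ry":0,"rz":0,"claw":-0.7},{"dx":0,"dy":0,"dz":0,"rx":0,"ry":0,"rz":0,"claw":-0.75},{"dx":0,"dy":0,"dz":0,"rx":0,"ry":0,"rz":0,"claw":-1},{"dx":0,"dy":0,"dz":0,"rx":0,"ry":0,"rz":0,"claw":-1}]' 30
```

```text
time_s: 4.2
position: [0.4186, 0.142, 0.128]
tool_rot: [-0.0, -0.275, 0.961, -0.0]
force: [-0.5, 0.7, -0.2]
finger_gap: 0.0023
grasp_force: 0.0
```

The gripper closed on nothing (gap 2 mm), so I'll look.

```bash
python3 - <<'E'
from h import *
im,d,p=grab("wrist"); s=bot.read_state(); print(s["position"],s["finger_gap"],s["grasp_force"],s["force"])
im2,d2,p2=grab("scene"); cv2.imwrite("pics/pre2.png",np.hstack([im[100:420,80:480],im2[190:350,120:320].repeat(2,0).repeat(2,1)])[...,::-1])
E
```

```text
[0.41860543 0.14201959 0.12806862] 0.0013329334001856196 0.0 [0.29594378 0.14027499 0.15038172]
```

View pics/pre2.png

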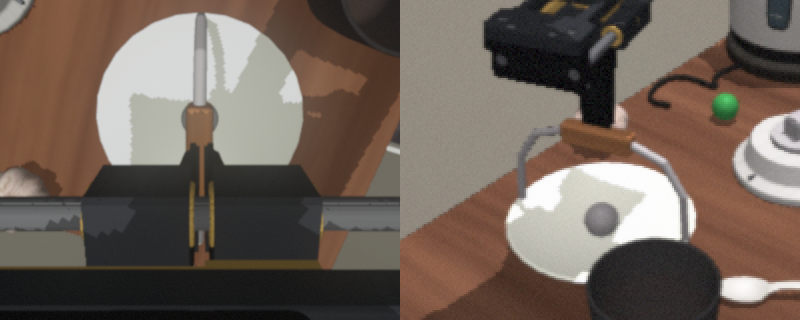

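In both views the fingertips have closed above the grip (left crop 200,150; right crop 600,125). The dish and ball have not moved. I'll check fingertip and grip heights by depth and by two-view rays.

```bash
python3 - <<'E'
from h import *
for n in ["scene","top","wrist"]:
    im,d,p=grab(n); P=pts(d,p); near=(np.hypot(P[...,0]-.4186,P[...,1]-.142)<.05)&(d>0)&(P[...,2]>.07)&(P[...,2]<.25)
    dark=near&(im.max(-1)<60); br=near&(im[...,0]>im[...,2]*1.4)&(im[...,0]>75)
    for k,m in (("dark",dark),("brown",br)):
        q=P[m]; v,u=np.where(m)
        if len(q): print(n,k,len(q),"zpct",np.percentile(q[:,2],[1,10,50,90]).round(3),"mean",q.mean(0).round(3),"rows",v.min(),v.max(),"cols",u.min(),u.max())
    if n=="scene":
        for c in (220,): 
            for r in range(236,272,3): print(r,im[r,c],P[r,c].round(3))
        M=np.array(p["cam_to_world"]); 
        def proj(X): 
            c=M[:3,:3].T@(np.array(X)-M[:3,3]); f=K(p); return p["cx"]-f*c[0]/c[2],p["cy"]+f*c[1]/c[2]
        print("tip proj",proj([.4186,.142,.103]),"grip top",proj([.4186,.142,.131]), "tcp+.04",proj([.4186,.142,.168]))
print(bot.read_state()["joint_positions"])
E
```

```text
scene dark 1007 zpct [0.137 0.15  0.221 0.247] mean [0.402 0.141 0.204] rows 174 253 cols 188 244
scene brown 580 zpct [0.113 0.117 0.128 0.24 ] mean [0.412 0.148 0.148] rows 190 268 cols 190 237
236 [22 23 22] [0.406 0.146 0.169]
239 [18 17 19] [0.407 0.146 0.163]
242 [16 13 14] [0.409 0.145 0.157]
245 [17 17 16] [0.41  0.145 0.151]
248 [14 10 13] [0.41  0.145 0.146]
251 [6 9 5] [0.412 0.144 0.139]
254 [122  83  58] [0.416 0.142 0.131]
257 [131  88  59] [0.411 0.144 0.129]
260 [102  66  44] [0.411 0.145 0.124]
263 [108  70  48] [0.41  0.146 0.119]
266 [86 59 45] [ 0.552  0.061 -0.   ]
269 [93 64 47] [0.542 0.067 0.001]
tip proj (np.float64(219.53684251990686), np.float64(268.380538496313)) grip top (np.float64(218.8106609323185), np.float64(253.25788324766626)) tcp+.04 (np.float64(217.8086015427517), np.float64(232.39010176423122))
top dark 1 zpct [0.249 0.249 0.249 0.249] mean [0.411 0.185 0.249] rows 233 233 cols 160 160
top brown 25 zpct [0.24  0.242 0.244 0.246] mean [0.409 0.184 0.244] rows 232 237 cols 158 164
wrist dark 23141 zpct [0.157 0.226 0.238 0.249] mean [0.394 0.127 0.235] rows 245 382 cols 42 512
wrist brown 2983 zpct [0.13  0.131 0.235 0.241] mean [0.398 0.132 0.201] rows 206 369 cols 59 443
[ 2.05507359e-01 -2.96430760e-01  2.17731368e+00  6.86580535e-06
  1.26077148e+00 -1.92312139e+00]
```

```bash
python3 -m crank '[{"dx":0,"dy":0,"dz":0,"rx":0,"ry":0,"rz":0,"claw":0},{"dx":0,"dy":0,"dz":0,"rx":0,"ry":0,"rz":0,"claw":0},{"dx":0,"dy":0,"dz":0,"rx":0,"ry":0,"rz":0,"claw":0},{"dx":0,"dy":0,"dz":0,"rx":0,"ry":0,"rz":0,"claw":0},{"dx":0,"dy":0,"dz":0,"rx":0,"ry":0,"rz":0,"claw":0},{"dx":0,"dy":0,"dz":0,"rx":0,"ry":0,"rz":0,"claw":0},{"dx":0,"dy":0,"dz":0,"rx":0,"ry":0,"rz":0,"claw":0},{"dx":0,"dy":0,"dz":0,"rx":0,"ry":0,"rz":0,"claw":0},{"dx":0,"dy":0,"dz":0,"rx":0,"ry":0,"rz":0,"claw":0},{"dx":0,"dy":0,"dz":0,"rx":0,"ry":0,"rz":0,"claw":0}]'
python3 - <<'E'
from h import *
print(bot.tips_ahead, bot.read_state()["position"])
im,d,p=grab("scene"); P=pts(d,p); t=np.array([-.53,.85])
rel=P[...,:2]-np.array([.4186,.142]); s=rel@t; a=rel@np.array([.85,.53])
m=(d>0)&(im.max(-1)<45)&(P[...,2]>.08)&(P[...,2]<.26)&(abs(s)<.09)&(abs(a)<.03)
for lo in np.arange(-.06,.07,.01):
    k=m&(s>lo)&(s<lo+.01)
    if k.sum()>3: print(round(lo,2),k.sum(),P[k][:,2].min().round(3),np.percentile(P[k][:,2],[5,50]).round(3),a[k].mean().round(3), np.where(k)[0].max())
cv2.imwrite("pics/pre3.png",cv2.resize(im[150:300,130:300],(680,600),interpolation=2)[...,::-1])
E
```

```text
time_s: 5.7
position: [0.4186, 0.142, 0.1281]
tool_rot: [0.0, -0.275, 0.961, 0.0]
force: [0.8, 0.5, 0.2]
finger_gap: 0.0474
grasp_force: 0.0
0.025 [0.41859785 0.14200875 0.12805058]
-0.06 18 0.247 [0.247 0.25 ] -0.027 173
-0.05 32 0.236 [0.237 0.252] -0.025 181
-0.04 30 0.195 [0.236 0.251] -0.025 209
-0.03 441 0.137 [0.141 0.167] -0.007 243
-0.02 24 0.247 [0.249 0.253] -0.026 183
-0.01 20 0.249 [0.249 0.254] -0.024 185
0.0 26 0.247 [0.248 0.253] -0.025 189
0.01 126 0.248 [0.25  0.257] -0.006 192
0.02 283 0.136 [0.139 0.251] -0.002 261
0.03 359 0.139 [0.148 0.169] -0.003 260
0.04 44 0.237 [0.248 0.252] -0.002 206
0.05 30 0.251 [0.251 0.255] 0.004 201
0.06 70 0.255 [0.255 0.256] 0.009 199
```

View pics/pre3.png

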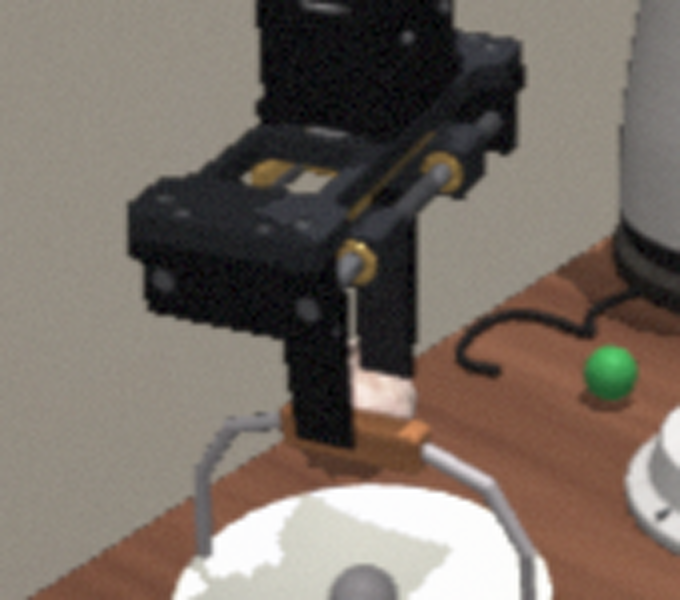

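Both fingertips (enlarged crop: near one at 325,440, far one at 390,370) are at z≈0.137, which is 34 mm higher than tips_ahead implies. Sideways they are centred on the grip. I'll go down 34 mm more, then close.

```bash
python3 -m crank '[{"dx":0,"dy":0,"dz":-0.01,"rx":0,"ry":0,"rz":0,"claw":0},{"dx":0,"dy":0,"dz":-0.015,"rx":0,"ry":0,"rz":0,"claw":0},{"dx":0,"dy":0,"dz":-0.02,"rx":0,"ry":0,"rz":0,"claw":0},{"dx":0,"dy":0,"dz":-0.02,"rx":0,"ry":0,"rz":0,"claw":0},{"dx":0,"dy":0,"dz":-0.015,"rx":0,"ry":0,"rz":0,"claw":0},{"dx":0,"dy":0,"dz":-0.005,"rx":0,"ry":0,"rz":0,"claw":0},{"dx":0,"dy":0,"dz":0,"rx":0,"ry":0,"rz":0,"claw":-0.3},{"dx":0,"dy":0,"dz":0,"rx":0,"ry":0,"rz":0,"claw":-0.5},{"dx":0,"dy":0,"dz":0,"rx":0,"ry":0,"rz":0,"claw":-0.58},{"dx":0,"dy":0,"dz":0,"rx":0,"ry":0,"rz":0,"claw":-0.62}]' 30
python3 -m crank '[{"dx":0,"dy":0,"dz":0,"rx":0,"ry":0,"rz":0,"claw":-0.65},{"dx":0,"dy":0,"dz":0,"rx":0,"ry":0,"rz":0,"claw":-0.67},{"dx":0,"dy":0,"dz":0,"rx":0,"ry":0,"rz":0,"claw":-0.69},{"dx":0,"dy":0,"dz":0,"rx":0,"ry":0,"rz":0,"claw":-0.71},{"dx":0,"dy":0,"dz":0,"rx":0,"ry":0,"rz":0,"claw":-0.74},{"dx":0,"dy":0,"dz":0,"rx":0,"ry":0,"rz":0,"claw":-0.8},{"dx":0,"dy":0,"dz":0,"rx":0,"ry":0,"rz":0,"claw":-1},{"dx":0,"dy":0,"dz":0,"rx":0,"ry":0,"rz":0,"claw":-1},{"dx":0,"dy":0,"dz":0,"rx":0,"ry":0,"rz":0,"claw":-1},{"dx":0,"dy":0,"dz":0,"rx":0,"ry":0,"rz":0,"claw":-1}]' 30
```

```text
time_s: 7.0
position: [0.4187, 0.142, 0.0942]
tool_rot: [0.0, -0.275, 0.961, -0.0]
force: [-0.3, -0.1, -0.9]
finger_gap: 0.0193
grasp_force: 0.0
time_s: 8.25
position: [0.4187, 0.142, 0.0941]
tool_rot: [0.0, -0.275, 0.961, 0.0]
force: [1.7, 0.0, 0.2]
finger_gap: 0.0141
grasp_force: 30.0
```

```bash
python3 -m crank '[{"dx":0,"dy":0,"dz":0.005,"rx":0,"ry":0,"rz":0,"claw":-1},{"dx":0,"dy":0,"dz":0.012,"rx":0,"ry":0,"rz":0,"claw":-1},{"dx":0,"dy":0,"dz":0.02,"rx":0,"ry":0,"rz":0,"claw":-1},{"dx":0,"dy":0,"dz":0.028,"rx":0,"ry":0,"rz":0,"claw":-1},{"dx":0,"dy":0,"dz":0.03,"rx":0,"ry":0,"rz":0,"claw":-1},{"dx":0,"dy":0,"dz":0.03,"rx":0,"ry":0,"rz":0,"claw":-1},{"dx":0,"dy":0,"dz":0.028,"rx":0,"ry":0,"rz":0,"claw":-1},{"dx":0,"dy":0,"dz":0.02,"rx":0,"ry":0,"rz":0,"claw":-1},{"dx":0,"dy":0,"dz":0.012,"rx":0,"ry":0,"rz":0,"claw":-1},{"dx":0,"dy":0,"dz":0.005,"rx":0,"ry":0,"rz":0,"claw":-1}]' 30
cat > chk.py <<'E'
from h import *
import sys
s=bot.read_state(); T=s["position"]; print("tcp",T.round(4),"yaw",round(float(yaw()),2),"F",s["force"].round(1),"gap",s["finger_gap"],s["grasp_force"])
im,d,p=grab("scene"); P=pts(d,p); z0=T[2]-.0941
hsv=cv2.cvtColor(im,cv2.COLOR_RGB2HSV); r=np.hypot(P[...,0]-T[0],P[...,1]-T[1])
m=(d>0)&(r<.03)&(P[...,2]>z0+.02)&(P[...,2]<z0+.075)&(im.max(-1)<175)&(hsv[...,1]<40)
b=(d>0)&(r<.09)&(im.min(-1)>150)&(P[...,2]>z0+.01)&(P[...,2]<z0+.06)
q=P[m]; print("ball px n",len(q),q.mean(0).round(3) if len(q) else "", "ball-tcp", (q.mean(0)[:2]-T[:2]).round(3) if len(q) else "")
w=P[b]; hi=w[w[:,2]>np.percentile(w[:,2],80)]; A=np.c_[w[:,:2],np.ones(len(w))]
print("dish circ",cv2.minEnclosingCircle((w[:,:2]*1000).astype(np.float32)),"z",np.percentile(w[:,2],[1,50,99]).round(3))
np.savez("chk.npz",im=im,d=d)
E
python3 chk.py
```

```text
time_s: 9.5
position: [0.4186, 0.142, 0.1702]
tool_rot: [0.0, -0.275, 0.961, 0.0]
force: [0.2, -0.1, -3.0]
finger_gap: 0.0136
grasp_force: 30.0
tcp [0.4186 0.142  0.1702] yaw 121.96 F [ 0.2 -0.1 -3. ] gap 0.013572925840894725 29.96907413005829
ball px n 265 [0.413 0.147 0.122] ball-tcp [-0.005  0.005]
dish circ ((418.7256164550781, 142.95506286621094), 76.56204223632812) z [0.105 0.113 0.121]
```

```bash
python3 -m crank '[{"dx":0,"dy":-0.006,"dz":0,"rx":0,"ry":0,"rz":-0.01,"claw":-1},{"dx":0,"dy":-0.012,"dz":0,"rx":0,"ry":0,"rz":-0.02,"claw":-1},{"dx":0,"dy":-0.018,"dz":0,"rx":0,"ry":0,"rz":-0.03,"claw":-1},{"dx":0,"dy":-0.025,"dz":0,"rx":0,"ry":0,"rz":-0.04,"claw":-1},{"dx":0,"dy":-0.031,"dz":0,"rx":0,"ry":0,"rz":-0.045,"claw":-1},{"dx":0,"dy":-0.035,"dz":0,"rx":0,"ry":0,"rz":-0.045,"claw":-1},{"dx":0,"dy":-0.036,"dz":0,"rx":0,"ry":0,"rz":-0.045,"claw":-1},{"dx":0,"dy":-0.036,"dz":0,"rx":0,"ry":0,"rz":-0.045,"claw":-1},{"dx":0,"dy":-0.036,"dz":0,"rx":0,"ry":0,"rz":-0.045,"claw":-1},{"dx":0,"dy":-0.036,"dz":0,"rx":0,"ry":0,"rz":-0.045,"claw":-1}]' 30
python3 -m crank '[{"dx":0,"dy":-0.036,"dz":0,"rx":0,"ry":0,"rz":-0.045,"claw":-1},{"dx":0,"dy":-0.036,"dz":0,"rx":0,"ry":0,"rz":-0.045,"claw":-1},{"dx":0,"dy":-0.036,"dz":0,"rx":0,"ry":0,"rz":-0.045,"claw":-1},{"dx":0,"dy":-0.036,"dz":0,"rx":0,"ry":0,"rz":-0.045,"claw":-1},{"dx":0,"dy":-0.035,"dz":0,"rx":0,"ry":0,"rz":-0.045,"claw":-1},{"dx":0,"dy":-0.031,"dz":0,"rx":0,"ry":0,"rz":-0.045,"claw":-1},{"dx":0,"dy":-0.025,"dz":0,"rx":0,"ry":0,"rz":-0.045,"claw":-1},{"dx":0,"dy":-0.017,"dz":0,"rx":0,"ry":0,"rz":-0.04,"claw":-1},{"dx":0,"dy":-0.01,"dz":0,"rx":0,"ry":0,"rz":-0.02,"claw":-1},{"dx":0,"dy":-0.004,"dz":0,"rx":0,"ry":0,"rz":-0.01,"claw":-1}]' 30
python3 chk.py; python3 chk.py
python3 - <<'E'
from h import *
im,d,p=grab("wrist"); im2,_,_=grab("scene"); im3,_,_=grab("top"); cv2.imwrite("pics/over.png",np.hstack([im[60:360,80:480],im2[160:310,230:430].repeat(2,0).repeat(2,1)])[...,::-1])
T=bot.read_state()["position"]
for n in ["scene","top","wrist"]:
    im,d,p=grab(n); P=pts(d,p); hsv=cv2.cvtColor(im,cv2.COLOR_RGB2HSV)
    m=(d>0)&(hsv[...,1]>75)&(np.hypot(P[...,0]-T[0],P[...,1]-T[1])<.04)&(P[...,2]>.199)&(P[...,2]<.215)&(im[...,0]>1.3*im[...,2])
    if m.sum()>5: print(n,m.sum(),P[m].mean(0).round(4),cv2.minAreaRect((P[m][:,:2]*1000).astype(np.float32)))
    near=np.hypot(P[...,0]-.418,P[...,1]+.074)<.07
    for lo,hi in[(.03,.036),(.052,.064),(.008,.02)]:
        a=P[near&(d>0)&(P[...,2]>lo)&(P[...,2]<hi)]
        if len(a)>5: print(" ",n,lo,len(a),cv2.minEnclosingCircle((a[:,:2]*1000).astype(np.float32)))
E
```

```text
time_s: 10.8
position: [0.4186, 0.0326, 0.1701]
tool_rot: [0.0, -0.132, 0.991, -0.0]
force: [0.0, -0.0, -3.1]
finger_gap: 0.0139
grasp_force: 30.0
time_s: 12.05
position: [0.4186, -0.0728, 0.17]
tool_rot: [-0.0, 0.018, 1.0, 0.0]
force: [0.9, 0.5, -3.6]
finger_gap: 0.0139
grasp_force: 30.0
tcp [ 0.4186 -0.0728  0.17  ] yaw 87.96 F [ 0.9  0.5 -3.6] gap 0.013936812773903304 29.969128668308258
ball px n 184 [ 0.414 -0.067  0.121] ball-tcp [-0.005  0.006]
dish circ ((419.53521728515625, -73.8752212524414), 77.43267822265625) z [0.104 0.113 0.128]
tcp [ 0.4186 -0.0729  0.1701] yaw 87.96 F [ 0.   0.3 -3.5] gap 0.013660706733620121 29.968876540660858
ball px n 183 [ 0.414 -0.067  0.121] ball-tcp [-0.005  0.005]
dish circ ((419.77850341796875, -71.90292358398438), 77.4309310913086) z [0.104 0.113 0.127]
scene 131 [ 0.4078 -0.0675  0.2049] ((417.29046630859375, -67.25038146972656), (58.26082229614258, 24.525497436523438), 13.205742835998535)
  scene 0.03 630 ((418.5564270019531, -72.59223175048828), 46.19258499145508)
  scene 0.052 49 ((418.75390625, -74.09044647216797), 13.96033763885498)
  scene 0.008 646 ((416.2062683105469, -71.9763412475586), 59.61703109741211)
wrist 3090 [ 0.4132 -0.0718  0.2075] ((419.4617919921875, -72.04761505126953), (13.942835807800293, 59.32047653198242), 88.07872772216797)
```

View pics/over.png

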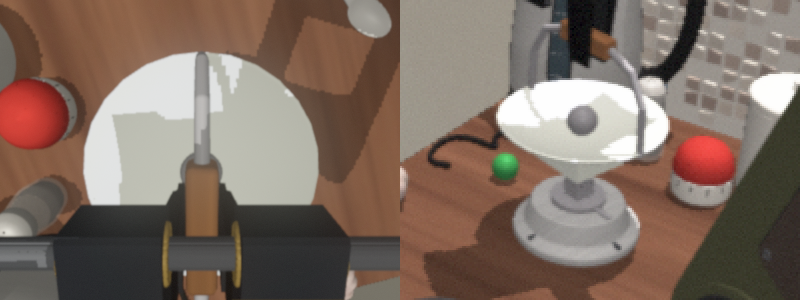

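The dish hangs level over the stand with the ball in its middle (right crop 582,120), and the boss is just above the shaft (580,185). I'll nudge about 1 mm and descend most of the way, watching the force.

```bash
python3 -m crank '[{"dx":-0.001,"dy":-0.003,"dz":-0.004,"rx":0,"ry":0,"rz":-0.008,"claw":-1},{"dx":0,"dy":0,"dz":-0.007,"rx":0,"ry":0,"rz":0,"claw":-1},{"dx":0,"dy":0,"dz":-0.008,"rx":0,"ry":0,"rz":0,"claw":-1},{"dx":0,"dy":0,"dz":-0.008,"rx":0,"ry":0,"rz":0,"claw":-1},{"dx":0,"dy":0,"dz":-0.008,"rx":0,"ry":0,"rz":0,"claw":-1},{"dx":0,"dy":0,"dz":-0.008,"rx":0,"ry":0,"rz":0,"claw":-1},{"dx":0,"dy":0,"dz":-0.007,"rx":0,"ry":0,"rz":0,"claw":-1},{"dx":0,"dy":0,"dz":-0.006,"rx":0,"ry":0,"rz":0,"claw":-1},{"dx":0,"dy":0,"dz":-0.004,"rx":0,"ry":0,"rz":0,"claw":-1},{"dx":0,"dy":0,"dz":0,"rx":0,"ry":0,"rz":0,"claw":-1}]' 30; python3 chk.py
```

```text
time_s: 13.7
position: [0.4181, -0.074, 0.146]
tool_rot: [-0.0, 0.021, 1.0, 0.0]
force: [-0.3, 0.7, -3.4]
finger_gap: 0.014
grasp_force: 30.0
tcp [ 0.4181 -0.074   0.146 ] yaw 87.63 F [-0.3  0.7 -3.4] gap 0.014000363532014741 29.969263672828674
ball px n 181 [ 0.414 -0.069  0.097] ball-tcp [-0.004  0.005]
dish circ ((419.6284484863281, -73.12609100341797), 77.31437683105469) z [0.08  0.089 0.102]
```

No contact force with the hole already about 8 mm over the shaft. Going down to the seat.

```bash
python3 -m crank '[{"dx":0,"dy":0,"dz":-0.003,"rx":0,"ry":0,"rz":0,"claw":-1},{"dx":0,"dy":0,"dz":-0.004,"rx":0,"ry":0,"rz":0,"claw":-1},{"dx":0,"dy":0,"dz":-0.004,"rx":0,"ry":0,"rz":0,"claw":-1},{"dx":0,"dy":0,"dz":-0.004,"rx":0,"ry":0,"rz":0,"claw":-1},{"dx":0,"dy":0,"dz":-0.004,"rx":0,"ry":0,"rz":0,"claw":-1},{"dx":0,"dy":0,"dz":-0.004,"rx":0,"ry":0,"rz":0,"claw":-1},{"dx":0,"dy":0,"dz":-0.003,"rx":0,"ry":0,"rz":0,"claw":-1},{"dx":0,"dy":0,"dz":-0.002,"rx":0,"ry":0,"rz":0,"claw":-1},{"dx":0,"dy":0,"dz":-0.001,"rx":0,"ry":0,"rz":0,"claw":-1},{"dx":0,"dy":0,"dz":0,"rx":0,"ry":0,"rz":0,"claw":-1}]' 30; python3 chk.py
```

```text
time_s: 15.0
position: [0.4182, -0.074, 0.1345]
tool_rot: [0.0, 0.021, 1.0, -0.0]
force: [-1.3, 0.5, -2.9]
finger_gap: 0.0134
grasp_force: 30.0
tcp [ 0.4182 -0.074   0.1345] yaw 87.62 F [-1.3  0.5 -2.9] gap 0.013449742498083063 29.969221651554108
ball px n 180 [ 0.414 -0.068  0.086] ball-tcp [-0.005  0.005]
dish circ ((418.2469482421875, -74.66030883789062), 76.97591400146484) z [0.069 0.078 0.093]
```

```bash
python3 -m crank '[{"dx":0,"dy":0,"dz":-0.001,"rx":0,"ry":0,"rz":0,"claw":-1},{"dx":0,"dy":0,"dz":-0.001,"rx":0,"ry":0,"rz":0,"claw":-1},{"dx":0,"dy":0,"dz":0,"rx":0,"ry":0,"rz":0,"claw":-1},{"dx":0,"dy":0,"dz":0,"rx":0,"ry":0,"rz":0,"claw":-1},{"dx":0,"dy":0,"dz":0,"rx":0,"ry":0,"rz":0,"claw":-1},{"dx":0,"dy":0,"dz":0,"rx":0,"ry":0,"rz":0,"claw":-1},{"dx":0,"dy":0,"dz":0,"rx":0,"ry":0,"rz":0,"claw":-1},{"dx":0,"dy":0,"dz":0,"rx":0,"ry":0,"rz":0,"claw":-1},{"dx":0,"dy":0,"dz":0,"rx":0,"ry":0,"rz":0,"claw":-1},{"dx":0,"dy":0,"dz":0,"rx":0,"ry":0,"rz":0,"claw":-1}]' 30; python3 chk.py
```

```text
time_s: 16.3
position: [0.4184, -0.0741, 0.134]
tool_rot: [0.0, 0.021, 1.0, -0.0]
force: [-1.0, -0.2, 3.8]
finger_gap: 0.0138
grasp_force: 30.0
tcp [ 0.4184 -0.0741  0.134 ] yaw 87.63 F [-1.  -0.2  3.8] gap 0.013750829096224016 29.97115731239319
ball px n 176 [ 0.414 -0.068  0.085] ball-tcp [-0.005  0.006]
dish circ ((419.4493713378906, -73.69042205810547), 77.32919311523438) z [0.068 0.077 0.093]
```

Seated at 0.040 with about 7 N on the flange and the ball in the middle. Now I'll turn clockwise.

```bash
python3 -m crank '[{"dx":0,"dy":0,"dz":0,"rx":0,"ry":0,"rz":-0.02,"claw":-1},{"dx":0,"dy":0,"dz":0,"rx":0,"ry":0,"rz":-0.04,"claw":-1},{"dx":0,"dy":0,"dz":0,"rx":0,"ry":0,"rz":-0.06,"claw":-1},{"dx":0,"dy":0,"dz":0,"rx":0,"ry":0,"rz":-0.07,"claw":-1},{"dx":0,"dy":0,"dz":0,"rx":0,"ry":0,"rz":-0.07,"claw":-1},{"dx":0,"dy":0,"dz":0,"rx":0,"ry":0,"rz":-0.07,"claw":-1},{"dx":0,"dy":0,"dz":0,"rx":0,"ry":0,"rz":-0.07,"claw":-1},{"dx":0,"dy":0,"dz":0,"rx":0,"ry":0,"rz":-0.06,"claw":-1},{"dx":0,"dy":0,"dz":0,"rx":0,"ry":0,"rz":-0.04,"claw":-1},{"dx":0,"dy":0,"dz":0,"rx":0,"ry":0,"rz":-0.02,"claw":-1}]' 30; python3 chk.py
```

```text
time_s: 17.6
position: [0.4184, -0.0737, 0.134]
tool_rot: [0.0, 0.224, 0.975, 0.0]
force: [-1.0, 1.6, 4.8]
finger_gap: 0.0138
grasp_force: 30.0
tcp [ 0.4184 -0.0737  0.134 ] yaw 64.13 F [-1.   1.6  4.8] gap 0.013760282083867596 29.97569113969803
ball px n 177 [ 0.413 -0.069  0.085] ball-tcp [-0.005  0.005]
dish circ ((418.7383728027344, -73.6989517211914), 76.33606719970703) z [0.068 0.078 0.092]
```

```bash
python3 -m crank '[{"dx":0,"dy":0,"dz":0,"rx":0,"ry":0,"rz":-0.03,"claw":-1},{"dx":0,"dy":0,"dz":0,"rx":0,"ry":0,"rz":-0.06,"claw":-1},{"dx":0,"dy":0,"dz":0,"rx":0,"ry":0,"rz":-0.09,"claw":-1},{"dx":0,"dy":0,"dz":0,"rx":0,"ry":0,"rz":-0.09,"claw":-1},{"dx":0,"dy":0,"dz":0,"rx":0,"ry":0,"rz":-0.09,"claw":-1},{"dx":0,"dy":0,"dz":0,"rx":0,"ry":0,"rz":-0.09,"claw":-1},{"dx":0,"dy":0,"dz":0,"rx":0,"ry":0,"rz":-0.09,"claw":-1},{"dx":0,"dy":0,"dz":0,"rx":0,"ry":0,"rz":-0.09,"claw":-1},{"dx":0,"dy":0,"dz":0,"rx":0,"ry":0,"rz":-0.06,"claw":-1},{"dx":0,"dy":0,"dz":0,"rx":0,"ry":0,"rz":-0.03,"claw":-1}]' 30; python3 chk.py
```

```text
time_s: 18.9
position: [0.4188, -0.0732, 0.134]
tool_rot: [0.0, 0.487, 0.874, 0.001]
force: [0.6, 3.9, 5.7]
finger_gap: 0.0137
grasp_force: 30.0
tcp [ 0.4188 -0.0732  0.134 ] yaw 31.74 F [0.6 3.9 5.7] gap 0.013652297452881235 29.976735413074493
ball px n 173 [ 0.413 -0.068  0.085] ball-tcp [-0.005  0.005]
dish circ ((417.0848388671875, -73.77356719970703), 76.98295593261719) z [0.067 0.077 0.09 ]
```

```bash
python3 -m crank '[{"dx":0,"dy":0.001,"dz":0,"rx":0,"ry":0,"rz":-0.03,"claw":-1},{"dx":0,"dy":0.001,"dz":0,"rx":0,"ry":0,"rz":-0.07,"claw":-1},{"dx":0,"dy":0.001,"dz":0,"rx":0,"ry":0,"rz":-0.11,"claw":-1},{"dx":0,"dy":0,"dz":0,"rx":0,"ry":0,"rz":-0.12,"claw":-1},{"dx":0,"dy":0,"dz":0,"rx":0,"ry":0,"rz":-0.12,"claw":-1},{"dx":0,"dy":0,"dz":0,"rx":0,"ry":0,"rz":-0.12,"claw":-1},{"dx":0,"dy":0,"dz":0,"rx":0,"ry":0,"rz":-0.11,"claw":-1},{"dx":0,"dy":0,"dz":0,"rx":0,"ry":0,"rz":-0.08,"claw":-1},{"dx":0,"dy":0,"dz":0,"rx":0,"ry":0,"rz":-0.045,"claw":-1},{"dx":0,"dy":0,"dz":0,"rx":0,"ry":0,"rz":-0.02,"claw":-1}]' 30; python3 chk.py
python3 -m crank '[{"dx":0,"dy":0,"dz":0,"rx":0,"ry":0,"rz":0,"claw":-1},{"dx":0,"dy":0,"dz":0,"rx":0,"ry":0,"rz":0,"claw":-1},{"dx":0,"dy":0,"dz":0,"rx":0,"ry":0,"rz":0,"claw":-1},{"dx":0,"dy":0,"dz":0,"rx":0,"ry":0,"rz":0,"claw":-1},{"dx":0,"dy":0,"dz":0,"rx":0,"ry":0,"rz":0,"claw":-1},{"dx":0,"dy":0,"dz":0,"rx":0,"ry":0,"rz":0,"claw":-1},{"dx":0,"dy":0,"dz":0,"rx":0,"ry":0,"rz":0,"claw":-1},{"dx":0,"dy":0,"dz":0,"rx":0,"ry":0,"rz":0,"claw":-1},{"dx":0,"dy":0,"dz":0,"rx":0,"ry":0,"rz":0,"claw":-1},{"dx":0,"dy":0,"dz":0,"rx":0,"ry":0,"rz":0,"claw":-1}]' 30; python3 chk.py
python3 - <<'E'
from h import *
im=grab("wrist")[0]; im2=grab("scene")[0]; cv2.imwrite("pics/end.png",np.hstack([im[60:360,80:480],im2[180:330,230:430].repeat(2,0).repeat(2,1)])[...,::-1])
E
```

```text
time_s: 20.2
position: [0.4191, -0.0729, 0.134]
tool_rot: [0.001, 0.739, 0.673, 0.001]
force: [4.7, 2.0, 4.0]
finger_gap: 0.0138
grasp_force: 30.0
tcp [ 0.4191 -0.0729  0.134 ] yaw -5.34 F [4.7 2.  4. ] gap 0.01381016633756327 29.9770188331604
ball px n 160 [ 0.413 -0.068  0.085] ball-tcp [-0.006  0.005]
dish circ ((417.3499755859375, -75.179443359375), 76.7065200805664) z [0.068 0.077 0.092]
time_s: 21.5
position: [0.4189, -0.0729, 0.1341]
tool_rot: [0.001, 0.739, 0.674, 0.001]
force: [5.4, 1.6, 3.2]
finger_gap: 0.0137
grasp_force: 30.0
tcp [ 0.4189 -0.0729  0.1341] yaw -5.3 F [5.4 1.6 3.2] gap 0.013679850289483127 29.982343018054962
ball px n 159 [ 0.412 -0.068  0.086] ball-tcp [-0.007  0.005]
dish circ ((417.96661376953125, -74.10173034667969), 77.31787872314453) z [0.068 0.077 0.092]
```

View pics/end.png

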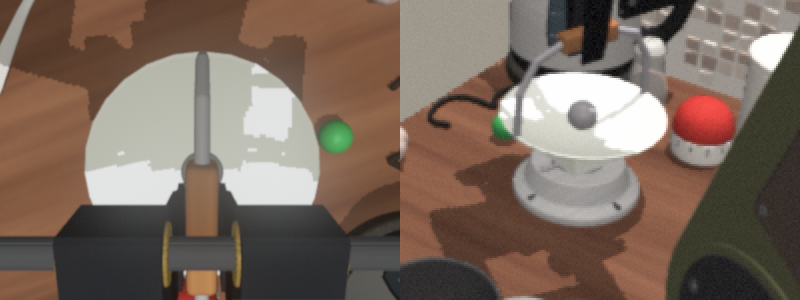

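The dish is down on the stand, turned through the quarter, held, and the ball is in the middle (right crop 582,115). I'll relieve the 5 N side load by 1 mm, then hand in.

```bash
python3 -m crank '[{"dx":0.001,"dy":0,"dz":0,"rx":0,"ry":0,"rz":0,"claw":-1},{"dx":0.001,"dy":0,"dz":0,"rx":0,"ry":0,"rz":0,"claw":-1},{"dx":0.001,"dy":0,"dz":0,"rx":0,"ry":0,"rz":0,"claw":-1},{"dx":0,"dy":0,"dz":0,"rx":0,"ry":0,"rz":0,"claw":-1},{"dx":0,"dy":0,"dz":0,"rx":0,"ry":0,"rz":0,"claw":-1},{"dx":0,"dy":0,"dz":0,"rx":0,"ry":0,"rz":0,"claw":-1},{"dx":0,"dy":0,"dz":0,"rx":0,"ry":0,"rz":0,"claw":-1},{"dx":0,"dy":0,"dz":0,"rx":0,"ry":0,"rz":0,"claw":-1},{"dx":0,"dy":0,"dz":0,"rx":0,"ry":0,"rz":0,"claw":-1},{"dx":0,"dy":0,"dz":0,"rx":0,"ry":0,"rz":0,"claw":-1}]' 30; python3 chk.py; python3 -c "
from bench import job; print(job.close_job())"
```

```text
time_s: 22.9
position: [0.4194, -0.0728, 0.134]
tool_rot: [-0.0, 0.739, 0.674, -0.0]
force: [3.6, 2.3, 4.5]
finger_gap: 0.0139
grasp_force: 30.0
tcp [ 0.4194 -0.0728  0.134 ] yaw -5.29 F [3.6 2.3 4.5] gap 0.013943869000131483 29.982493221759796
ball px n 164 [ 0.413 -0.068  0.085] ball-tcp [-0.007  0.005]
dish circ ((417.724609375, -73.9897689819336), 77.30009460449219) z [0.068 0.077 0.092]
the job is handed in; nothing more can be done
None
```

The job is handed in, with no verdict returned: the dish is fully down on the spindle and still held, and I turned the handle about 93° clockwise (the 90° quarter plus about 3° for play in the hole) with the ball in the middle; the pointer is hidden under the dish, so the spindle's own angle was not seen directly.

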